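# Sweep the drained porous stones past the spring catch into the stow lane

## Task

Three small porous stones have drained in the tray: without pinching or lifting them, push them with the fingertips along the tray floor, one at a time, through the gate and past the spring catch into the narrow lane, so that the catch snaps shut behind each one before the next goes in. Finish with all three lying flat in the lane and the catch closed behind them, the hand clear. Leave the large stone and the steel loading cap where they lie in the tray, and the brush and timer beside it.

Things in the scene. Friction and masses are not known exactly. Their poses are not given: they have to be found in the camera images.
- tray: Fixed open blue-grey metal draining tray on the bench. Origin: on the bench top, below the gate's centre; x points through the gate into the lane, z up. Sizes in mm in this frame: floor top at z = 8 everywhere; walls 3 thick, tops at z = 21 to 23. Draining area x -223 to -58, y -135 to 135; two guide walls converge from (-57, +-74) to the gate at (0, +-29.5). Back wall has a 16 mm lip.
- gate (a point): Centre of the gate (59 mm wide) on the tray floor, at tray (0, 0, 8 mm); axes as the tray's. The lane begins here. On the bench to the right, clear of the tray, stands a tall press box (world x 0.48 to 0.72, y -0.65 to -0.41 m): go round it.
- lane_end (a point): Foot of the lane's end wall, at tray (185, 0, 8 mm). The lane is straight, x 0 to 185, 56 mm wide between its walls (y -28 to 28): three small stones in a row fit, with about 14 mm to spare once the last is past the catch. A stone pushed in pushes those before it along.
- catch (a joint): Brass spring bar, 26 mm long, 10 high, on an upright pin in the lane's +y wall at tray (4, 30.5). 0 = closed: it slants 35 degrees into the lane, tip near tray (25, 15), leaving 41 mm, so no stone slides back. It grows (rad, to 0.66) as a stone swings it into its pocket in the wall; a light spring (1 N) shuts it once the stone's centre passes about tray x = 46 mm. Fingers may brush it.
- stone_a: Small porous stone, pale grey disc, 50 mm diameter, 10 mm thick, about 0.1 kg, flat on the tray floor. Origin: centre of its underside.
- stone_b: Small porous stone, brown disc, 50 mm diameter, 10 mm thick, about 0.1 kg, flat on the tray floor. Origin: centre of its underside.
- stone_c: Small porous stone, pale grey disc like stone_a, 50 mm diameter, 10 mm thick, about 0.1 kg, flat on the tray floor. Origin: centre of its underside.
- large_stone: Large porous stone, pale grey disc, 62 mm diameter, 8 mm thick, loose in a back corner of the tray; it does not fit the lane and stays. Origin: centre of its underside.
- loading_cap: Steel loading cap with a centre knob, 56 mm diameter, 29 mm high, loose in the other back corner of the tray; it stays. Origin: centre of its underside.
- brush: Flat brush with a wooden handle, 165 x 38 x 13 mm, loose on the bench near the front edge on the right; stays. Origin: centre of its underside.
- timer: White timer with red buttons, 60 x 60 x 18 mm, loose on the bench near the front edge on the left; stays. Origin: centre of its underside.
Not all that is in view belongs to the job. What is shaped like the stone_c but turquoise is not meant.

How it is judged (in metres and radians):
On the way, in this order (a step that is already met when the one before it is completed fails the run):
1. one small stone is in the lane and the catch has closed behind it (((x of stone_a in the frame of tray between 0.041 and 0.17 m and y of stone_a in the frame of tray between -0.012 and 0.012 m and z of stone_a in the frame of tray below 0.012 m and angle between stone_a's own z axis and vertical below 0.12 rad) or (x of stone_b in the frame of tray between 0.041 and 0.17 m and y of stone_b in the frame of tray between -0.012 and 0.012 m and z of stone_b in the frame of tray below 0.012 m and angle between stone_b's own z axis and vertical below 0.12 rad) or (x of stone_c in the frame of tray between 0.041 and 0.17 m and y of stone_c in the frame of tray between -0.012 and 0.012 m and z of stone_c in the frame of tray below 0.012 m and angle between stone_c's own z axis and vertical below 0.12 rad)) and value of joint catch below 0.15 rad), for 0.2 s.
2. a second small stone is in the lane and the catch has closed behind it ((((x of stone_a in the frame of tray between 0.041 and 0.17 m and y of stone_a in the frame of tray between -0.012 and 0.012 m and z of stone_a in the frame of tray below 0.012 m and angle between stone_a's own z axis and vertical below 0.12 rad) and (x of stone_b in the frame of tray between 0.041 and 0.17 m and y of stone_b in the frame of tray between -0.012 and 0.012 m and z of stone_b in the frame of tray below 0.012 m and angle between stone_b's own z axis and vertical below 0.12 rad)) or ((x of stone_a in the frame of tray between 0.041 and 0.17 m and y of stone_a in the frame of tray between -0.012 and 0.012 m and z of stone_a in the frame of tray below 0.012 m and angle between stone_a's own z axis and vertical below 0.12 rad) and (x of stone_c in the frame of tray between 0.041 and 0.17 m and y of stone_c in the frame of tray between -0.012 and 0.012 m and z of stone_c in the frame of tray below 0.012 m and angle between stone_c's own z axis and vertical below 0.12 rad)) or ((x of stone_b in the frame of tray between 0.041 and 0.17 m and y of stone_b in the frame of tray between -0.012 and 0.012 m and z of stone_b in the frame of tray below 0.012 m and angle between stone_b's own z axis and vertical below 0.12 rad) and (x of stone_c in the frame of tray between 0.041 and 0.17 m and y of stone_c in the frame of tray between -0.012 and 0.012 m and z of stone_c in the frame of tray below 0.012 m and angle between stone_c's own z axis and vertical below 0.12 rad))) and value of joint catch below 0.15 rad), for 0.2 s.
3. the third small stone is in the lane and the catch has closed behind it (x of stone_a in the frame of tray between 0.041 and 0.17 m and y of stone_a in the frame of tray between -0.012 and 0.012 m and z of each of stone_a, stone_b, stone_c in the frame of tray below 0.012 m and angle between each of stone_a, stone_b, stone_c's own z axis and vertical below 0.12 rad and x of stone_b in the frame of tray between 0.041 and 0.17 m and y of stone_b in the frame of tray between -0.012 and 0.012 m and x of stone_c in the frame of tray between 0.041 and 0.17 m and y of stone_c in the frame of tray between -0.012 and 0.012 m and value of joint catch below 0.15 rad), for 0.2 s.
At the end, for the whole second after the job is handed in: All three small stones lie flat and still on the lane's floor, their centres more than 41 mm past the gate (tray x), the catch closed behind them (joint below 0.1 rad); the large stone, loading cap, brush and timer within 20 mm of where they began (x of stone_a in the frame of tray between 0.041 and 0.17 m and y of stone_a in the frame of tray between -0.012 and 0.012 m and z of each of stone_a, stone_b, stone_c in the frame of tray below 0.012 m and angle between each of stone_a, stone_b, stone_c's own z axis and vertical below 0.12 rad and x of stone_b in the frame of tray between 0.041 and 0.17 m and y of stone_b in the frame of tray between -0.012 and 0.012 m and x of stone_c in the frame of tray between 0.041 and 0.17 m and y of stone_c in the frame of tray between -0.012 and 0.012 m and value of joint catch below 0.1 rad and linear speed of each of stone_a, stone_b, stone_c below 0.01 m/s and distance of each of large_stone, loading_cap, brush, timer from where it was at the start of the episode below 0.02 m); the robot touches nothing.
It fails at once if a small stone is lifted off the tray floor (more than 9 mm) or tipped up (z of any of stone_a, stone_b, stone_c in the frame of tray above 0.017 m or angle between any of stone_a, stone_b, stone_c's own z axis and vertical above 0.5 rad).
It fails at once if the large stone, the loading cap, the brush or the timer is moved more than 20 mm (distance of any of large_stone, loading_cap, brush, timer from where it was at the start of the episode above 0.02 m).
It also fails if it takes over 70 s, if anything falls off the work surface, if the arm or the gripper's body presses on something with over 40 N, if the wrist force passes 120 N, or if a joint passes its speed limit or range.

## Robot

A 6-joint arm with a two-finger parallel gripper is mounted at the origin on a cart in front of the work surface, level with it; the furniture and walls round the work are solid. World frame = base frame: x ahead of the robot, y to its left, z up, the work surface at z = 0. Lengths are in m, angles in degrees, forces in N, time in s.
With the tool pointing down it reaches from about 0.35 to 0.85 m from the base axis. Payload 8.1 kg.
Tool frame: the origin (TCP) lies between the finger pads; the fingertips stand 19 mm ahead of it and the grasp point (between the pads) is the TCP; z points along the fingers, y is the direction in which the jaws open and shut (so a half turn about z gives the same grasp; the last joint's range is limited). The gripper opens to 85 mm and grips with 20 to 120 N. Pads are 22 mm wide; open, the fingers measure 114 mm over their backs; the gripper's body (76 mm by 85 mm) begins 54 mm behind the grasp point. The pads swing forward as they close: fully open they stand 13 mm farther back than shut.
Start: joints at [-69.752, 7.471, 85.268, -0, 87.261, -4.893], TCP at [0.255, -0.543, 0.25] pointing down, gripper open.
Joint ranges: [-169.43, 169.43], [-51.17, 129.36], [1.28, 143.12], [-76.62, 256.62], [0, 156.53], [-152.29, 152.29]. Speed limits (degrees/s): [136.94, 136.94, 159.86, 180, 180, 180].

## Interface

Orientations are given as a 3x3 rotation matrix whose columns are the frame's x, y, z axes.
In Python, from bench import manip, read_camera, workorder gives the robot as it stands.
- The arm moves only by the tool move_arm, never from a script. Its arguments are lists of equal length, an entry for each row: "xyz": the shift along the tool's x, y, z in mm, a list of three; "twist": the turn, a rotation vector about the tool's x, y, z in degrees, a list of three. In form: {"xyz": [[x, y, z], ...], "twist": [[rx, ry, rz], ...]}. A call has 1 to 20 rows; each row shifts and turns the commanded pose from where the row before left it, along the tool's axes as they then stand; what a row does not reach is not made up. A row lasts 1/10 s, in which the tool goes at most 50 mm and 8.59 degrees, less where a joint would pass 70% of its speed; a pose out of reach is approached as far as the arm can. A call with a gripper value outside its range is refused whole. "grip" is the finger opening in mm, from 0 to 85.4, set as the call begins (left out, the last holds). The fingers move at their own pace and stop on an object; "squeeze" is the grip in N (left out, the last holds). Time passes only in rows, so rows that do not move let the fingers close. It gives the time, the measured TCP pose, the force and the opening at its end, in the units of the state.
- manip.observe(): the state, without advancing time (a new reading comes with each control period).
- read_camera(name): name is "scene" or "top" or "wrist"; returns a dict with "frame" (420x560x3 uint8, red, green, blue), "fx", "fy", "cx", "cy" (pixels), "eye" and "rotation" of the camera in the world; the wrist camera has in their place "hand_eye" (4x4, takes a point from camera to tool coordinates, whose origin is the TCP and whose axes are the flange's). Camera axes: x right, y down, z forward; pixel columns grow to the right and rows downward; lengths in m; the calibration is good to about 2 mm. A picture is of the moment at which its call begins: read the wrist's pose just before it. There is no depth.
- workorder.close_job(): hands the job in, once; it reports no verdict.
The state is a dict: "time": time; "qpos": joint angles; "qvel": joint speeds; "tau": joint torques, N m; "tcp_pos": TCP position; "ee_rot": TCP orientation; "ft_force": force on the tool from outside, world axes, zero at the start; "wrist_torque": the same for the moment, N m; "width": opening from 0.0 (shut) to 1.0 (fully open).
Only numpy, scipy, OpenCV 4.12 (cv2) and the standard library are available. Lean on these libraries where they do the work, as an engineer would, in place of code of your own. Each camera call takes 0.05 s, during which the arm holds its last target.

## Working session

There is one attempt and no reset: what is moved stays moved. The work goes in short steps, Python scripts to look and compute and a tool call to move; the robot and the scene stay as the last step left them, time stands still between calls to the robot, and variables do not carry over. Pictures are saved under pics/ and viewed, and the job is handed in when it is done.

Besides the shell and the picture viewer there is one more tool, called after "Emit:" as a command line: name --argument value ..., lists and objects as JSON in quotes. move_arm: Moves the arm, as the interface text tells. Its arguments: {"type":"object","properties":{"xyz":{"type":"array"},"twist":{"type":"array"},"grip":{"type":"number"},"squeeze":{"type":"number"}},"required":["xyz","twist"]}

```bash
mkdir -p pics; ls
python3 - <<'E'
from bench import manip, read_camera
import cv2,numpy as np
np.set_printoptions(precision=4,suppress=True)
s=manip.observe(); print(s)
for n in ("scene","top","wrist"):
    c=read_camera(n); cv2.imwrite(f"pics/{n}0.png",c["frame"][:,:,::-1])
    print(n,{k:v for k,v in c.items() if k!="frame"})
E
```

```text
pics
{'time': 0.0, 'qpos': array([-69.7517,   7.5163,  85.3297,  -0.0016,  87.2605,  -4.8967]), 'qvel': array([ 0.0783, -0.0103, -0.0743, -0.0851,  0.0421,  0.0554]), 'tau': array([ -0.0045, -56.94  , -50.0557,  -0.0004,   0.0149,  -0.    ]), 'tcp_pos': array([ 0.2547, -0.5427,  0.2492]), 'ee_rot': array([[ 0.9052,  0.4249, -0.0007],
       [ 0.4249, -0.9052,  0.0017],
       [ 0.0001, -0.0019, -1.    ]]), 'ft_force': array([ 0.3299,  0.1004, -0.0525]), 'wrist_torque': array([0.0284, 0.01  , 0.0341]), 'width': 1.0022518999427137}
scene {'fx': 477.77116050617303, 'fy': 477.77116050617303, 'cx': 277.88191336917845, 'cy': 215.260999987365, 'eye': array([0.0622, 0.7623, 0.9626]), 'rotation': array([[-0.8511, -0.3779,  0.3646],
       [-0.5251,  0.6108, -0.5926],
       [ 0.0012, -0.6958, -0.7183]])}
top {'fx': 480.39438466491436, 'fy': 480.39438466491436, 'cx': 274.7402390381678, 'cy': 207.2795877898565, 'eye': array([0.3407, 0.0184, 1.18  ]), 'rotation': array([[-0.0046, -0.9883,  0.1527],
       [-1.    ,  0.0054,  0.0047],
       [-0.0054, -0.1526, -0.9883]])}
wrist {'fx': 345.5335017528817, 'fy': 345.5335017528817, 'cx': 281.83905870734327, 'cy': 208.49114546981596, 'hand_eye': array([[-0.0007, -0.9501, -0.3119,  0.0803],
       [ 1.    , -0.0007, -0.0002,  0.0001],
       [-0.0001, -0.3119,  0.9501, -0.1246],
       [ 0.    ,  0.    ,  0.    ,  1.    ]])}
```

View pics/top0.png

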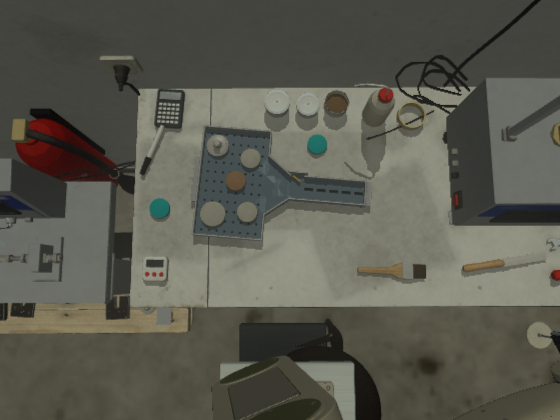

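View pics/scene0.png

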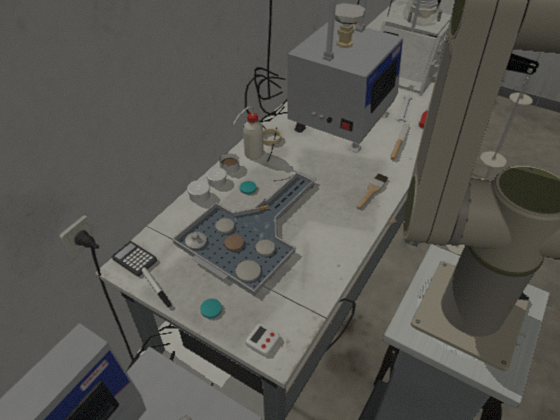

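The top view shows the tray with its lane pointing right (world −y). The small stones are near (250,158), (235,181) and (247,212), the large stone is at (212,214), and the cap is at (216,145). I'll enlarge it.

Run:
```python
import cv2
i=cv2.imread("pics/top0.png")
c=i[115:250,185:380]; cv2.imwrite("pics/crop0.png",cv2.resize(c,None,fx=4,fy=4,interpolation=cv2.INTER_CUBIC))
```

```text
(no output)
```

View pics/crop0.png

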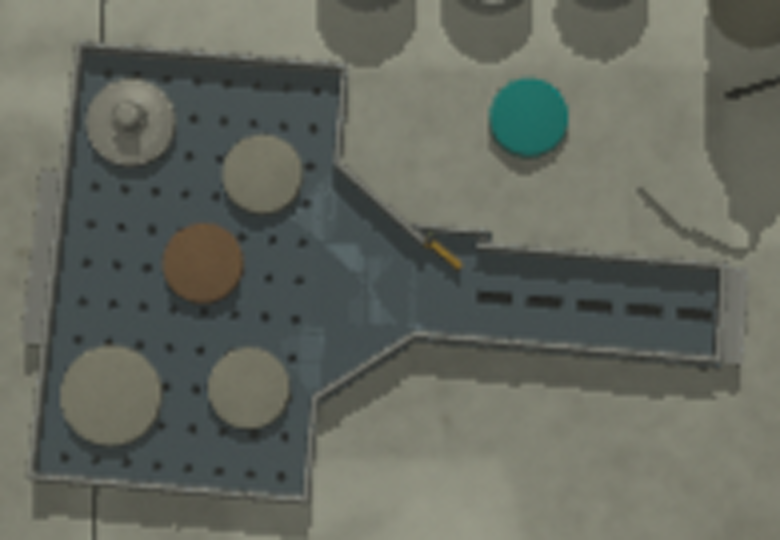

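```bash
cat > h.py <<'E'
import numpy as np, cv2
from scipy.optimize import least_squares
np.set_printoptions(precision=4,suppress=True)
def ray(c,u,v,z):
    d=c["rotation"]@np.array([(u-c["cx"])/c["fx"],(v-c["cy"])/c["fy"],1.])
    return c["eye"]+d*((z-c["eye"][2])/d[2])
def wristcam(c,s):
    he=np.array(c["hand_eye"]); c=dict(c); c["rotation"]=s["ee_rot"]@he[:3,:3]; c["eye"]=s["tcp_pos"]+s["ee_rot"]@he[:3,3]; return c
def proj(c,p):
    q=c["rotation"].T@(np.asarray(p)-c["eye"]); return np.array([c["fx"]*q[0]/q[2]+c["cx"],c["fy"]*q[1]/q[2]+c["cy"]])
def fit(P,W):
    f=lambda t:(np.c_[np.cos(t[2])*P[:,0]-np.sin(t[2])*P[:,1]+t[0],np.sin(t[2])*P[:,0]+np.cos(t[2])*P[:,1]+t[1]]-W).ravel()
    r=least_squares(f,[0.45,0,-1.6],loss="soft_l1",f_scale=.002); return r.x,f(r.x).reshape(-1,2)
E
python3 - <<'E'
from h import *
from bench import manip,read_camera
c=read_camera("top")
pts=[((-226,138),(82,48)),((188,-31),(718,358)),((188,31),(722,265)),((-226,-138),(36,475)),((-57,-138),(305,497)),((-57,138),(343,68)),((-57,-76),(315,400)),((-57,76),(337,165)),((0,-31),(415,333))]
P=np.array([p[0] for p in pts])/1000.
W=np.array([ray(c,185+(u+.5)/4-.5,115+(v+.5)/4-.5,.022)[:2] for _,(u,v) in pts])
t,r=fit(P,W);print(t,np.degrees(t[2]));print(r*1000)
R=np.array([[np.cos(t[2]),-np.sin(t[2])],[np.sin(t[2]),np.cos(t[2])]])
for n,(u,v),z in [("grey+y",(262,174),.018),("brown",(203,263),.018),("grey-y",(249,388),.018),("large",(110,396),.016),("cap",(130,124),.018),("catch tip",(460,267),.018)]:
    w=ray(c,185+(u+.5)/4-.5,115+(v+.5)/4-.5,z)[:2]; print(n,w,R.T@(w-t[:2])*1000)
E
```

```text
[ 0.5717 -0.0118 -1.6596] -95.09077647402351
[[ 4.1446  3.6636]
 [-2.057  -2.1155]
 [ 1.8484 -3.2554]
 [-2.4285  5.0034]
 [-3.2632 -0.4855]
 [ 3.1765 -1.1759]
 [-0.5955  0.1084]
 [ 3.776   0.4061]
 [-1.8672  0.543 ]]
grey+y [0.6442 0.0846] [-102.4132   63.7318]
brown [0.588  0.1208] [-133.5362    4.4487]
grey-y [0.5098 0.0921] [-97.9658 -70.8438]
large [0.5056 0.1773] [-182.4781  -82.5902]
cap [0.6769 0.1672] [-187.5687   88.883 ]
catch tip [ 0.5845 -0.0378] [24.7684 15.1104]
```

Emit:
move_arm --xyz '[[32.4,-24,0],[32.4,-24,0],[32.4,-24,0],[32.4,-24,0],[32.4,-24,0],[32.4,-24,0],[32.4,-24,0],[32.4,-24,0],[32.4,-24,0],[32.4,-24,0],[32.4,-24,0],[32.4,-24,0],[32.4,-24,0],[32.4,-24,0],[32.4,-24,0],[32.4,-24,0],[32.4,-24,0]]' --twist '[[0,0,0],[0,0,0],[0,0,0],[0,0,0],[0,0,0],[0,0,0],[0,0,0],[0,0,0],[0,0,0],[0,0,0],[0,0,0],[0,0,0],[0,0,0],[0,0,0],[0,0,0],[0,0,0],[0,0,0]]' --grip 14

```text
time: 1.9
tcp_pos: [0.5807, 0.0618, 0.2501]
ee_rot: [[0.905, 0.425, -0.0], [0.425, -0.905, -0.0], [-0.0, 0.0, -1.0]]
ft_force: [-0.3, -0.6, 0.3]
width: 0.167
```

Emit:
move_arm --xyz '[[0,0,0],[0,0,0],[0,0,0],[0,0,0],[0,0,0],[0,0,0],[0,0,0],[0,0,0],[0,0,0]]' --twist '[[0,0,-7.5],[0,0,-7.5],[0,0,-7.5],[0,0,-7.5],[0,0,-7.5],[0,0,-7.5],[0,0,-7.5],[0,0,-7.5],[0,0,0]]'

```text
time: 2.8
tcp_pos: [0.5801, 0.0602, 0.25]
ee_rot: [[0.083, 0.997, -0.0], [0.997, -0.083, 0.0], [-0.0, -0.0, -1.0]]
ft_force: [-0.3, -0.2, 0.6]
width: 0.164
```

Run:
```python
from h import *
from bench import manip,read_camera
import pickle
s=manip.observe(); c=read_camera("wrist"); pickle.dump((s,c),open("w1.pkl","wb"))
cv2.imwrite("pics/w1.png",cv2.resize(c["frame"][:,:,::-1],(800,600),interpolation=cv2.INTER_CUBIC))
```

```text
(no output)
```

View pics/w1.png

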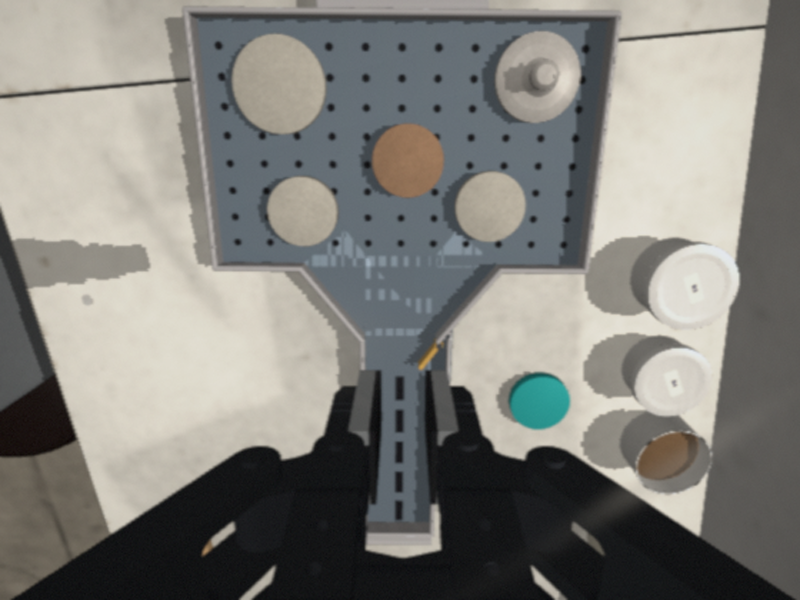

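The wrist view shows the whole tray squarely. Brown is at (408,160), the greys at (302,211) and (490,206), the large stone at (278,83), and the catch tip at (421,367).

Run:
```python
from h import *
import pickle
s,c=pickle.load(open("w1.pkl","rb")); c=wristcam(c,s)
k=1.42857
W_=lambda p,z: ray(c,(p[0]+.5)/k-.5,(p[1]+.5)/k-.5,z)[:2]
pts=[((-226,-138),(186,10)),((-226,138),(619,12)),((-57,138),(586,270)),((-57,-138),(216,269)),((-57,-76),(302,269)),((-57,76),(499,270)),((0,-31),(363,340))]
P=np.array([p[0] for p in pts])/1000.
W=np.array([W_(p[1],.022) for p in pts])
t,r=fit(P,W);print(t,np.degrees(t[2]));print(r*1000)
R=np.array([[np.cos(t[2]),-np.sin(t[2])],[np.sin(t[2]),np.cos(t[2])]])
for n,uv,z in [("grey+y",(490,206),.018),("brown",(408,160),.018),("grey-y",(302,211),.018),("large",(278,83),.016),("cap",(537,77),.020),("catch tip",(421,368),.018),("slot last",(400,510),.008),("slot first",(400,385),.008)]:
    w=W_(uv,z); print(n,w,R.T@(w-t[:2])*1000)
```

```text
[ 0.5734 -0.01   -1.6571] -94.94619634378863
[[-1.3267  0.3624]
 [ 1.3214  0.4746]
 [ 2.1222 -0.2397]
 [-0.8542  0.1044]
 [-2.3212  0.0335]
 [ 4.3236 -0.2299]
 [-1.1046 -0.5051]]
grey+y [0.6451 0.0873] [-103.1401   63.013 ]
brown [0.5891 0.1238] [-134.7347    4.0669]
grey-y [0.5103 0.095 ] [-99.1662 -71.9115]
large [0.5064 0.1805] [-184.0488  -83.2001]
cap [0.678  0.1694] [-187.8139   88.7457]
catch tip [ 0.5866 -0.0364] [25.1327 15.428 ]
slot last [ 0.5573 -0.182 ] [172.751   -1.2075]
slot first [ 0.5681 -0.0554] [45.6854 -1.3552]
```

Emit:
move_arm --xyz '[[35,1,0],[35,1,0],[35,1,20],[0,0,40],[0,0,40],[0,0,40],[0,0,40],[0,0,12],[0,0,0],[0,0,0]]' --twist '[[0,0,0],[0,0,0],[0,0,0],[0,0,0],[0,0,0],[0,0,0],[0,0,0],[0,0,0],[0,0,0],[0,0,0]]'

```text
time: 3.85
tcp_pos: [0.5934, 0.1647, 0.0603]
ee_rot: [[0.086, 0.996, 0.002], [0.996, -0.086, 0.0], [0.001, 0.002, -1.0]]
ft_force: [0.3, 0.0, 0.5]
width: 0.164
```

```bash
cat > st.py <<'E'
import sys
from h import *
from bench import manip,read_camera
s=manip.observe()
T=np.array([.5728,-.0103]);a=np.radians(-94.95);R=np.array([[np.cos(a),-np.sin(a)],[np.sin(a),np.cos(a)]])
p=R.T@(s["tcp_pos"][:2]-T)*1000
x=s["ee_rot"][:,0]; print("t",s["time"],"tray TCP",p,"z",s["tcp_pos"][2]*1000,"yaw of -toolx rel tray",(np.degrees(np.arctan2(-x[1],-x[0])-a)+180)%360-180,"F",s["ft_force"],"w",s["width"]*85.4)
n=sys.argv[1]
for cam in sys.argv[2:]:
    c=read_camera(cam); f=np.ascontiguousarray(c["frame"][:,:,::-1])
    if cam=="top": f=cv2.resize(f[115:250,185:380],None,fx=4,fy=4,interpolation=cv2.INTER_CUBIC)
    elif cam=="scene": f=cv2.resize(f[150:310,150:350],None,fx=3.7,fy=3.7,interpolation=cv2.INTER_CUBIC)
    else: f=cv2.resize(f,(800,600),interpolation=cv2.INTER_CUBIC)
    cv2.imwrite(f"pics/{n}_{cam}.png",f)
E
python3 st.py a wrist scene
```

```text
t 3.85 tray TCP [-176.1693    5.3911] z 60.283139131991774 yaw of -toolx rel tray 0.012989083853994998 F [0.328  0.0356 0.536 ] w 14.022412394142743
```

View pics/a_wrist.png

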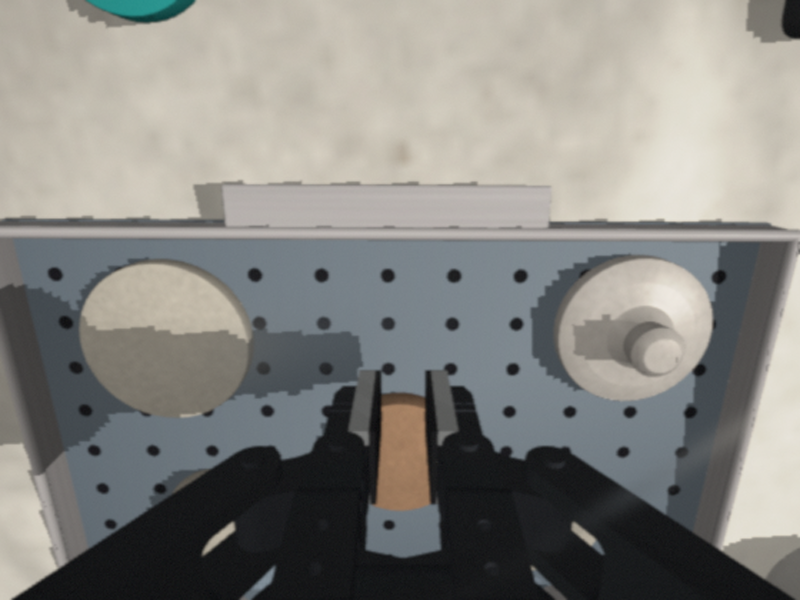

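View pics/a_scene.png

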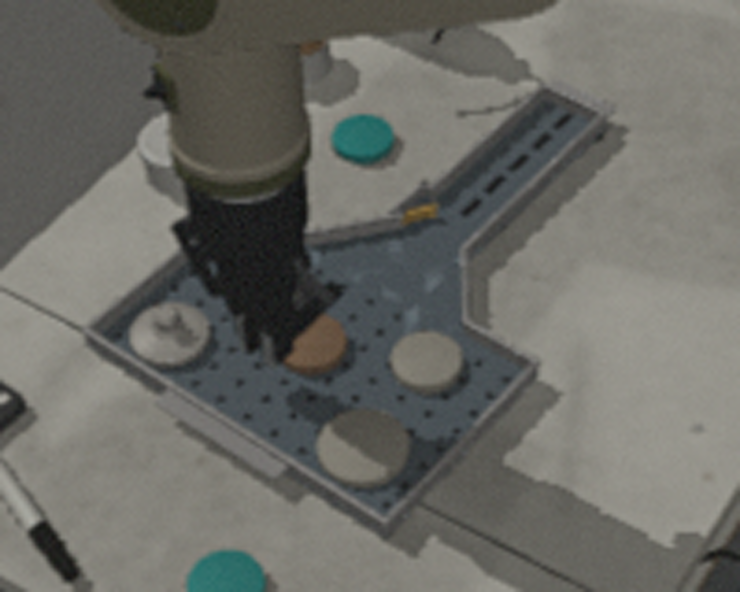

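Run:
```python
from h import *
import pickle
s,c=pickle.load(open("w1.pkl","rb")); 
he=np.array(c["hand_eye"])
for x in (11,-11):
  for y in (7,21.5):
    for z in (10,19,24):
      q=np.linalg.inv(he)@np.array([x/1e3,y/1e3,z/1e3,1]); print(x,y,z,(c["fx"]*q[0]/q[2]+c["cx"])*1.4286,(c["fy"]*q[1]/q[2]+c["cy"])*1.4286)
```

```text
11 7 10 425.02781297860514 375.8448438782832
11 7 19 423.8176651781955 362.8508510561081
11 7 24 423.2003226709096 356.22212016407764
11 21.5 10 472.93644026176975 375.8174302578524
11 21.5 19 469.13265857059315 362.824587600218
11 21.5 24 467.19220889155264 356.1964581722562
-11 7 10 424.09138684555757 438.4486518132173
-11 7 19 422.98019984608726 422.74761418349624
-11 7 24 422.4112989531228 414.70906231754094
-11 21.5 10 469.8963958363236 438.424068031826
-11 21.5 19 466.4086927666235 422.72391919715335
-11 21.5 24 464.6230767102764 414.68583875109005
```

Emit:
move_arm --xyz '[[0,0,15],[0,0,11],[0,0,4],[0,0,0],[0,0,0]]' --twist '[[0,0,0],[0,0,0],[0,0,0],[0,0,0],[0,0,0]]'

```text
time: 4.45
tcp_pos: [0.5917, 0.1645, 0.0277]
ee_rot: [[0.085, 0.996, -0.001], [0.996, -0.085, -0.0], [-0.0, -0.001, -1.0]]
ft_force: [0.2, -0.4, -0.1]
width: 0.164
```

Emit:
move_arm --xyz '[[0,0,1],[0,0,1],[0,0,1],[0,0,0]]' --twist '[[0,0,0],[0,0,0],[0,0,0],[0,0,0]]'

```text
time: 4.85
tcp_pos: [0.5921, 0.1646, 0.0273]
ee_rot: [[0.085, 0.996, -0.001], [0.996, -0.085, -0.0], [-0.0, -0.001, -1.0]]
ft_force: [-12.0, -2.8, 20.1]
width: 0.162
```

```bash
python3 st.py b scene wrist
```

```text
t 4.85 tray TCP [-175.8627    4.1147] z 27.28776882575432 yaw of -toolx rel tray 0.10021363343867051 F [-12.0165  -2.8082  20.1223] w 13.84250074540833
```

View pics/b_scene.png

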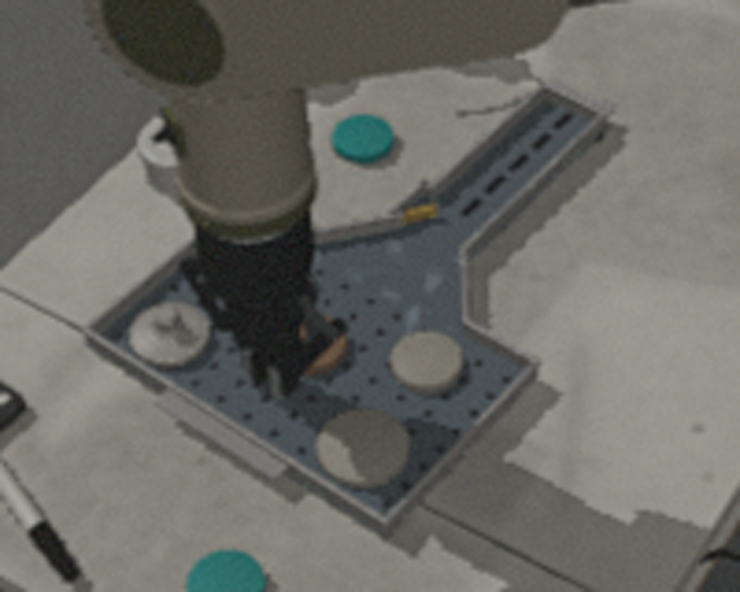

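View pics/b_wrist.png

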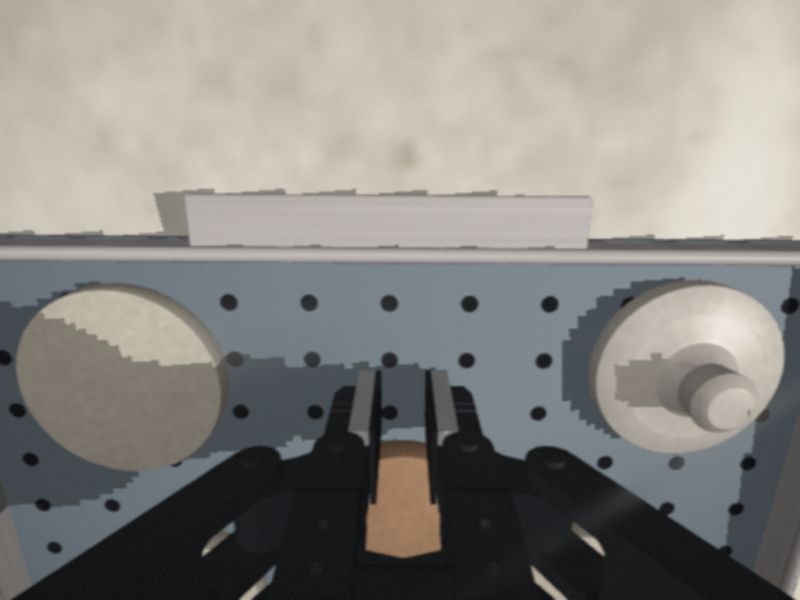

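Emit:
move_arm --xyz '[[0,0,-4],[-4,0,0],[-8,-0.3,0],[-8,-0.3,0],[-8,-0.3,0],[-8,-0.3,0],[-8,-0.3,0],[-8,-0.3,0],[-8,-0.3,0],[-8,-0.3,0],[-8,-0.3,0],[-8,-0.3,0],[-8,-0.3,0],[-8,-0.3,0],[-8,-0.3,0],[-8,-0.3,0],[-8,-0.3,0],[-8,-0.3,0]]' --twist '[[0,0,0],[0,0,0],[0,0,0],[0,0,0],[0,0,0],[0,0,0],[0,0,0],[0,0,0],[0,0,0],[0,0,0],[0,0,0],[0,0,0],[0,0,0],[0,0,0],[0,0,0],[0,0,0],[0,0,0],[0,0,0]]'

```text
time: 6.75
tcp_pos: [0.5761, 0.0328, 0.0293]
ee_rot: [[0.085, 0.996, 0.0], [0.996, -0.085, 0.0], [0.0, 0.0, -1.0]]
ft_force: [0.4, 0.8, 0.1]
width: 0.169
```

```bash
python3 st.py c wrist top
```

```text
t 6.75 tray TCP [-43.2106  -0.4801] z 29.301907026644475 yaw of -toolx rel tray 0.09140602046613822 F [0.3634 0.8386 0.1428] w 14.395448374721111
```

View pics/c_wrist.png

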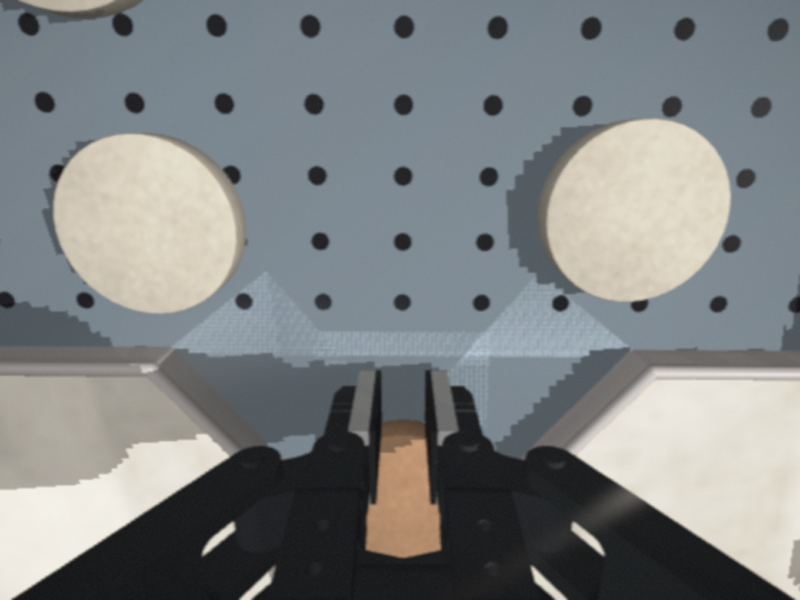

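View pics/c_top.png

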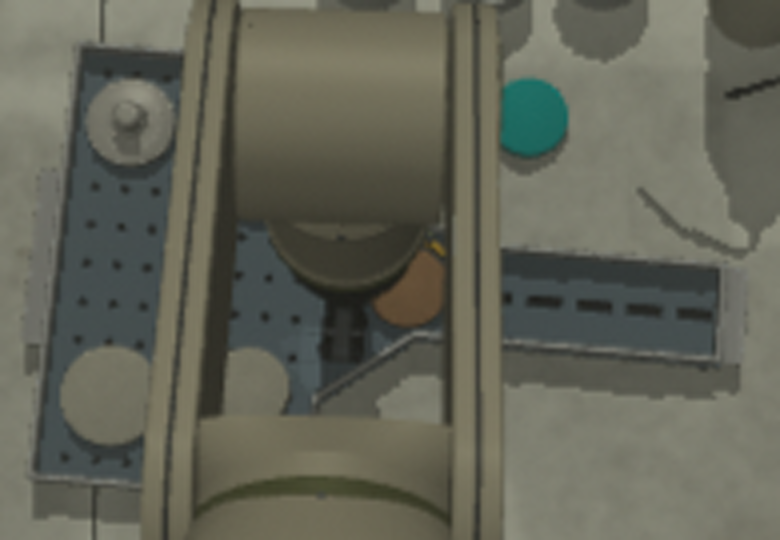

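Emit:
move_arm --xyz '[[-6,-0.2,-1],[-6,-0.2,0],[-6,-0.2,0],[-6,-0.2,0],[-6,-0.2,0],[-6,-0.2,0],[-6,-0.2,0],[-6,-0.2,0],[-6,0,0],[-6,0,0],[-4,0,0],[0,0,0],[20,0,0],[20,0,0],[20,0,0],[0,0,0]]' --twist '[[0,0,0],[0,0,0],[0,0,0],[0,0,0],[0,0,0],[0,0,0],[0,0,0],[0,0,0],[0,0,0],[0,0,0],[0,0,0],[0,0,0],[0,0,0],[0,0,0],[0,0,0],[0,0,0]]'

```text
time: 8.45
tcp_pos: [0.5743, 0.0316, 0.0303]
ee_rot: [[0.083, 0.997, 0.0], [0.997, -0.083, 0.001], [0.001, 0.0, -1.0]]
ft_force: [-0.2, -0.2, -1.4]
width: 0.165
```

```bash
python3 st.py d wrist top
```

```text
t 8.45 tray TCP [-41.9014  -2.101 ] z 30.316496335821977 yaw of -toolx rel tray 0.2080958273346596 F [-0.2218 -0.1564 -1.3561] w 14.131434716105364
```

View pics/d_wrist.png

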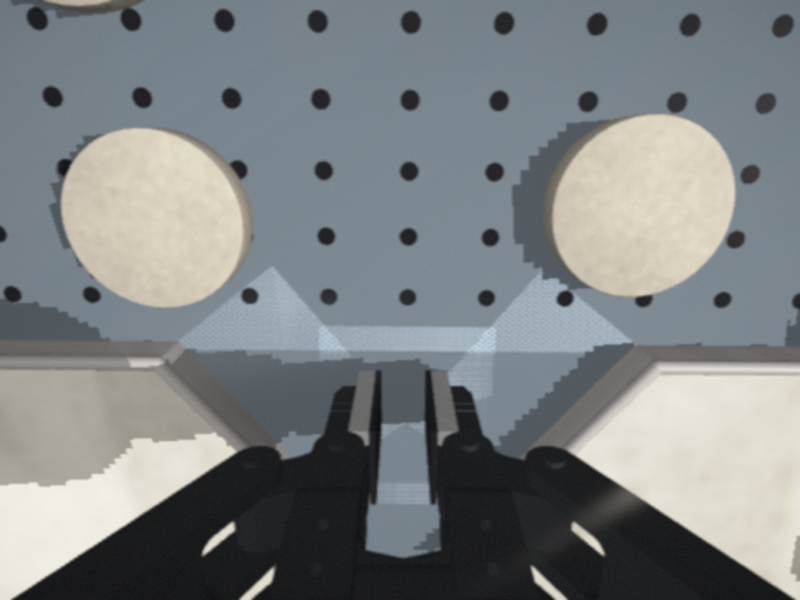

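View pics/d_top.png

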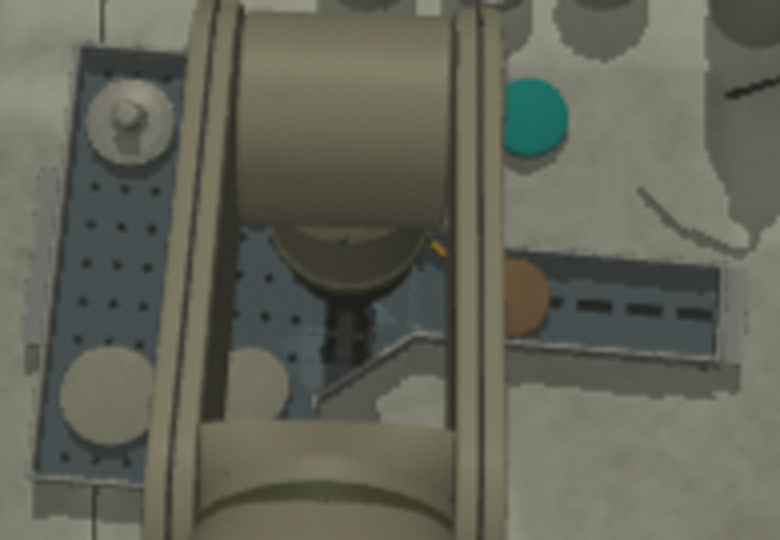

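Emit:
move_arm --xyz '[[0,0,-20],[0,0,-20],[30,30.7,0],[30,30.7,0],[30,31,0],[0,0,0],[0,0,0],[0,0,0],[0,0,0],[0,0,0],[0,0,0]]' --twist '[[0,0,0],[0,0,0],[0,0,0],[0,0,0],[0,0,0],[0,0,8.5],[0,0,8.5],[0,0,8.5],[0,0,8.5],[0,0,8.5],[0,0,0]]'

```text
time: 9.65
tcp_pos: [0.6739, 0.1103, 0.0701]
ee_rot: [[0.738, 0.675, -0.0], [0.675, -0.738, -0.0], [-0.0, 0.0, -1.0]]
ft_force: [0.2, 0.1, -0.2]
width: 0.16
```

```bash
python3 st.py e wrist top
```

```text
t 9.65 tray TCP [-128.8467   90.3658] z 70.0678121568518 yaw of -toolx rel tray -42.60378967666304 F [ 0.1665  0.0694 -0.2341] w 13.655703715941073
```

View pics/e_wrist.png

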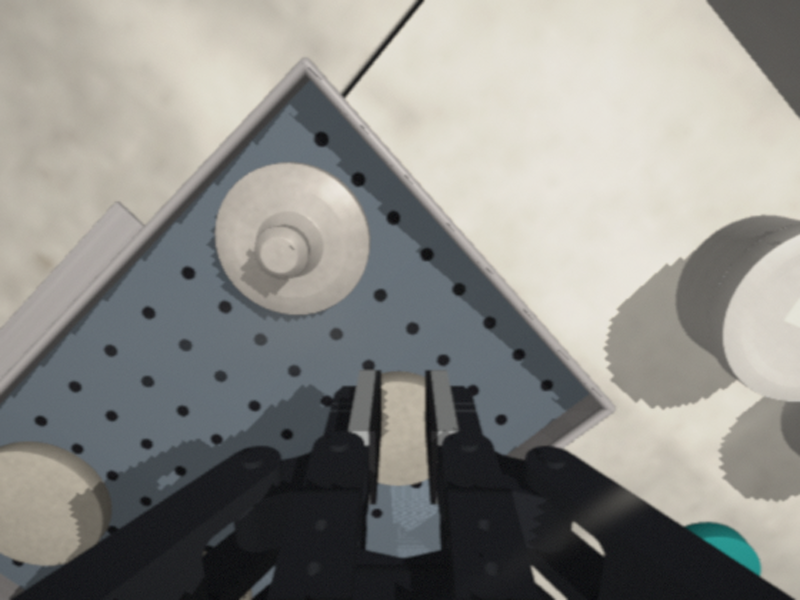

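View pics/e_top.png

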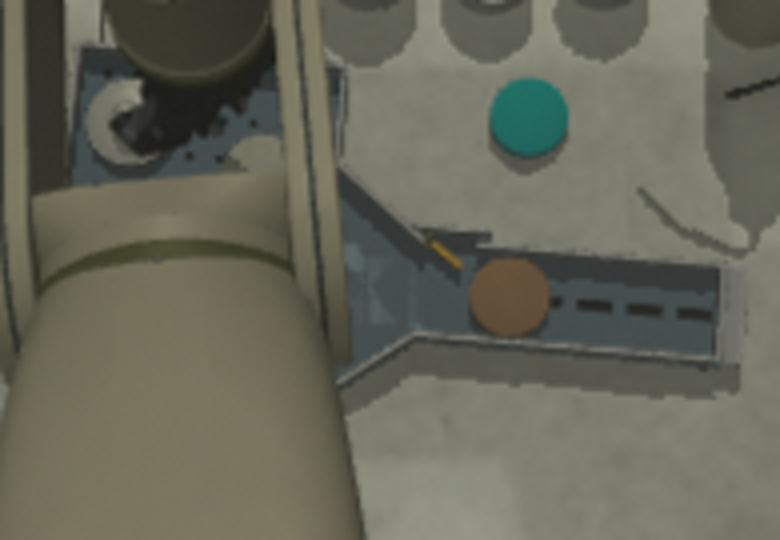

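Emit:
move_arm --xyz '[[4,-1.5,0],[0,0,20],[0,0,19.5],[0,0,0],[0,0,0]]' --twist '[[0,0,0],[0,0,0],[0,0,0],[0,0,0],[0,0,0]]'

```text
time: 10.25
tcp_pos: [0.6756, 0.1154, 0.0306]
ee_rot: [[0.734, 0.679, -0.001], [0.679, -0.734, -0.0], [-0.001, -0.0, -1.0]]
ft_force: [0.6, -0.1, -0.0]
width: 0.164
```

```bash
python3 st.py f wrist scene
```

```text
t 10.25 tray TCP [-134.0604   91.6004] z 30.60252497602415 yaw of -toolx rel tray -42.31086363994993 F [ 0.5713 -0.1258 -0.0237] w 13.987910900918685
```

View pics/f_wrist.png

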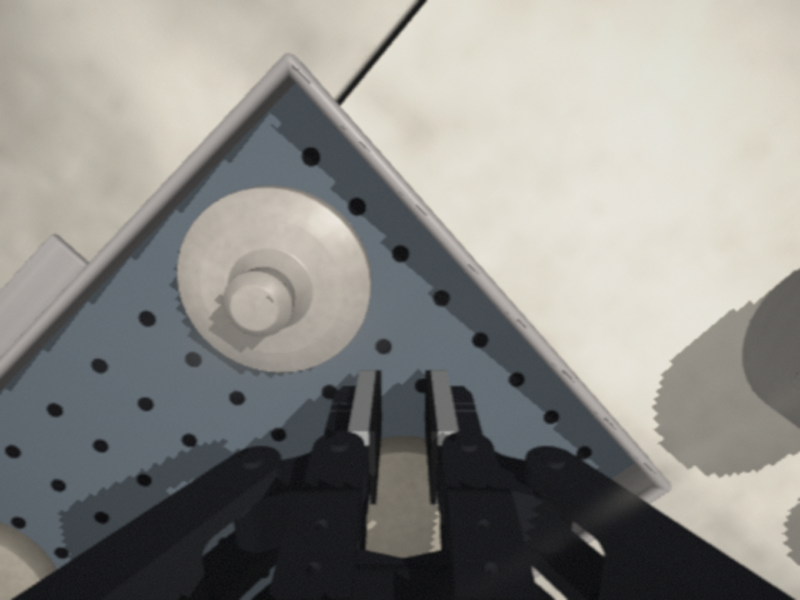

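View pics/f_scene.png

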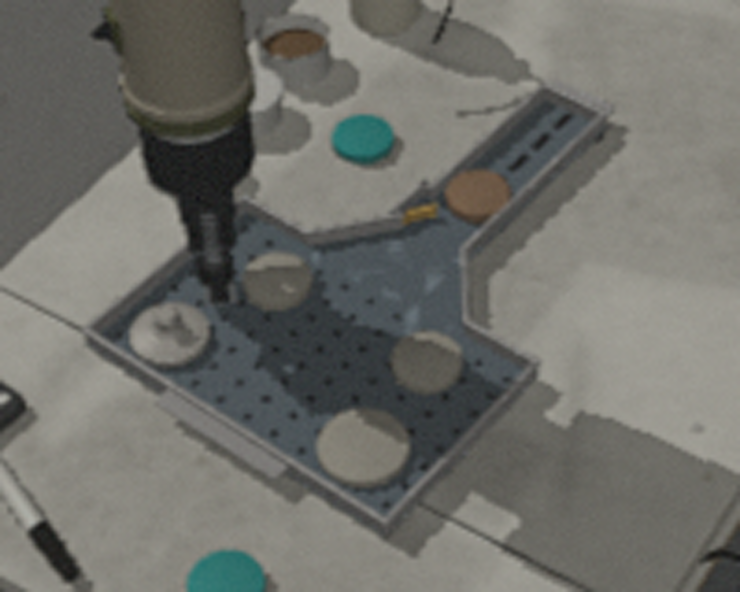

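Emit:
move_arm --xyz '[[-4,0,0],[-7,0,0],[-8,0,0],[-8,0,0],[-8,0,0],[-8,0,0],[-8,0,0],[-8,0,0],[-8,0,0],[-8,0,0],[-8,0,0],[-7,0,0],[-3,0,0],[0,0,0],[8,0,0],[8,0,0],[0,0,0]]' --twist '[[0,0,0],[0,0,0],[0,0,0],[0,0,0],[0,0,0],[0,0,0],[0,0,0],[0,0,0],[0,0,0],[0,0,0],[0,0,0],[0,0,0],[0,0,0],[0,0,0],[0,0,0],[0,0,0],[0,0,0]]'

```text
time: 12.05
tcp_pos: [0.6203, 0.0642, 0.031]
ee_rot: [[0.735, 0.678, 0.001], [0.678, -0.735, 0.0], [0.001, 0.0, -1.0]]
ft_force: [-0.7, -0.4, 0.1]
width: 0.166
```

```bash
python3 st.py g wrist scene top
```

```text
t 12.05 tray TCP [-78.3142  40.8998] z 30.979888203075156 yaw of -toolx rel tray -42.35729586575468 F [-0.6591 -0.385   0.1063] w 14.205891364924325
```

View pics/g_wrist.png

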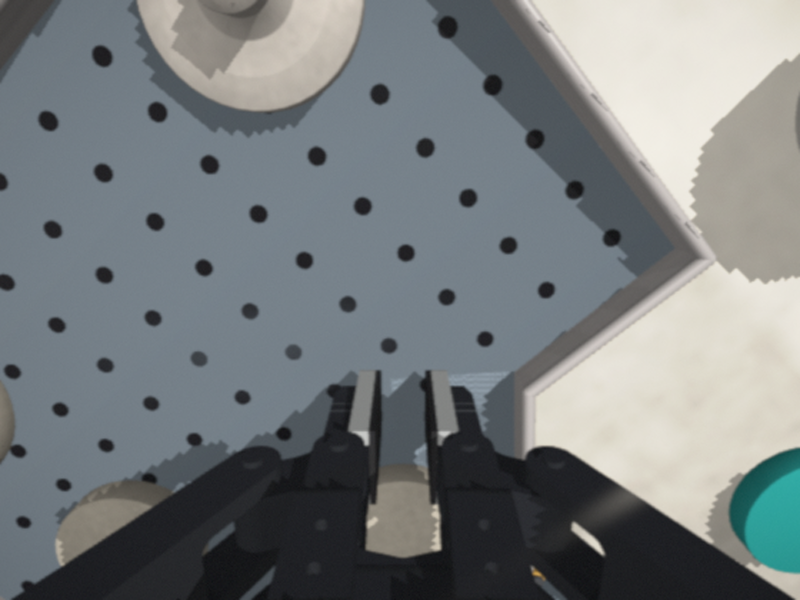

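View pics/g_scene.png

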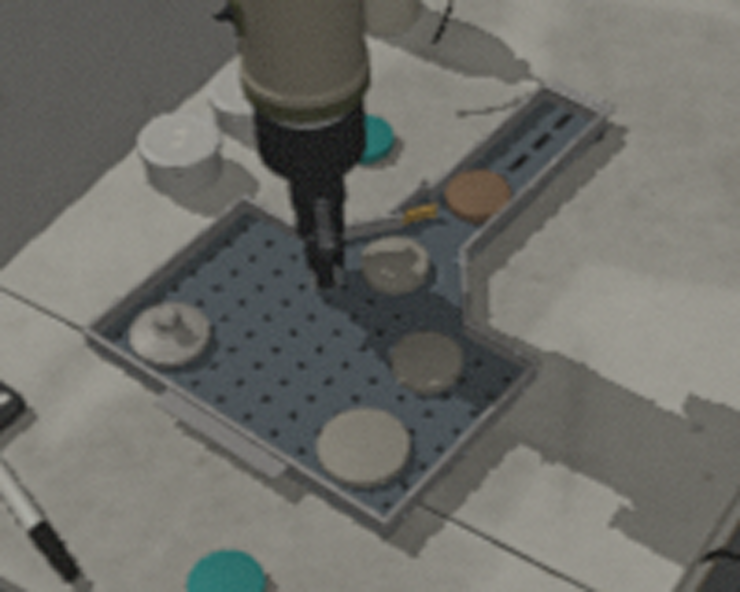

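View pics/g_top.png

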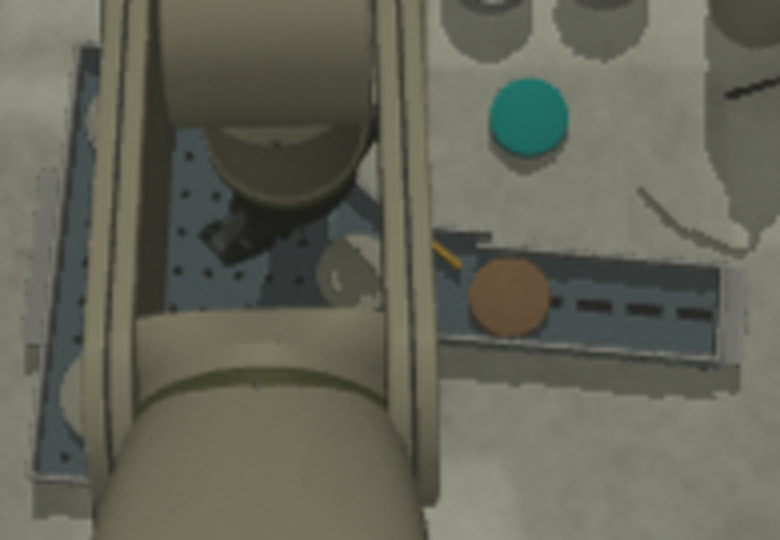

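Emit:
move_arm --xyz '[[10,0,0],[0,0,0],[0,0,0],[0,0,0],[0,0,0],[0,0,0],[0,-20,0],[0,-20,0],[0,0,0],[0,0,0]]' --twist '[[0,0,0],[0,0,-8.5],[0,0,-8.5],[0,0,-8.5],[0,0,-8.5],[0,0,-8.5],[0,0,0],[0,0,0],[0,0,0],[0,0,0]]'

```text
time: 13.2
tcp_pos: [0.5871, 0.0735, 0.031]
ee_rot: [[0.085, 0.996, 0.001], [0.996, -0.085, 0.0], [0.0, 0.001, -1.0]]
ft_force: [0.8, 0.5, 0.3]
width: 0.161
```

```bash
python3 st.py i wrist top
```

```text
t 13.2 tray TCP [-84.7682   7.0378] z 31.033055043577416 yaw of -toolx rel tray 0.10101019181931292 F [0.7599 0.5031 0.3474] w 13.751381522191513
```

View pics/i_wrist.png

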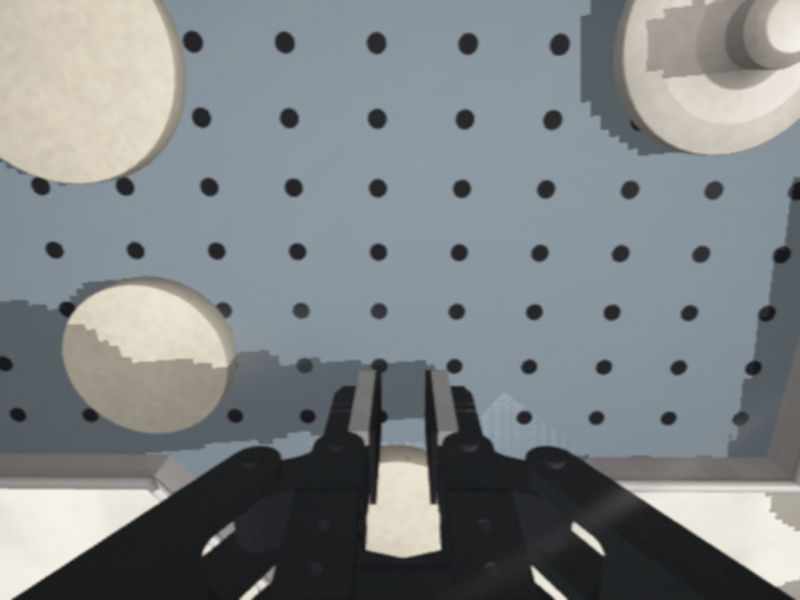

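View pics/i_top.png

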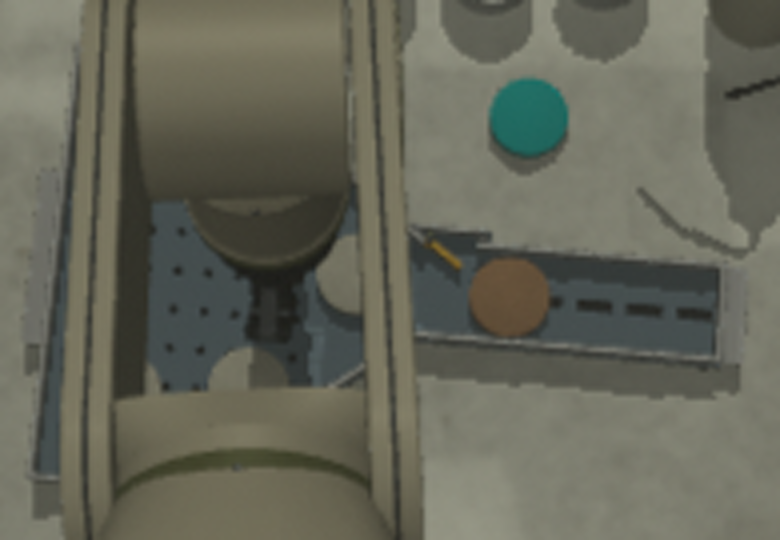

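Emit:
move_arm --xyz '[[-4,0,0],[-7,-1.1,0],[-7,-1.1,0],[-7,-1.1,0],[-7,-1.1,0],[-7,-1.1,0],[-7,-1.1,0],[-7,-1.1,0],[-6,-1,0],[-6,0,0],[-6,0,0],[-6,0,0],[-6,0,0],[-6,0,0],[-6,0,0],[-6,0,0],[-4,0,0],[-3,0,0],[0,0,0]]' --twist '[[0,0,0],[0,0,0],[0,0,0],[0,0,0],[0,0,0],[0,0,0],[0,0,0],[0,0,0],[0,0,0],[0,0,0],[0,0,0],[0,0,0],[0,0,0],[0,0,0],[0,0,0],[0,0,0],[0,0,0],[0,0,0],[0,0,0]]'

```text
time: 15.2
tcp_pos: [0.5688, -0.0342, 0.0308]
ee_rot: [[0.085, 0.996, -0.0], [0.996, -0.085, -0.0], [-0.0, -0.0, -1.0]]
ft_force: [-0.8, 0.1, 0.4]
width: 0.165
```

```bash
python3 st.py j wrist top
```

```text
t 15.2 tray TCP [24.1151 -1.9461] z 30.778635106458736 yaw of -toolx rel tray 0.06925217348290857 F [-0.8116  0.067   0.444 ] w 14.10654320122844
```

View pics/j_top.png

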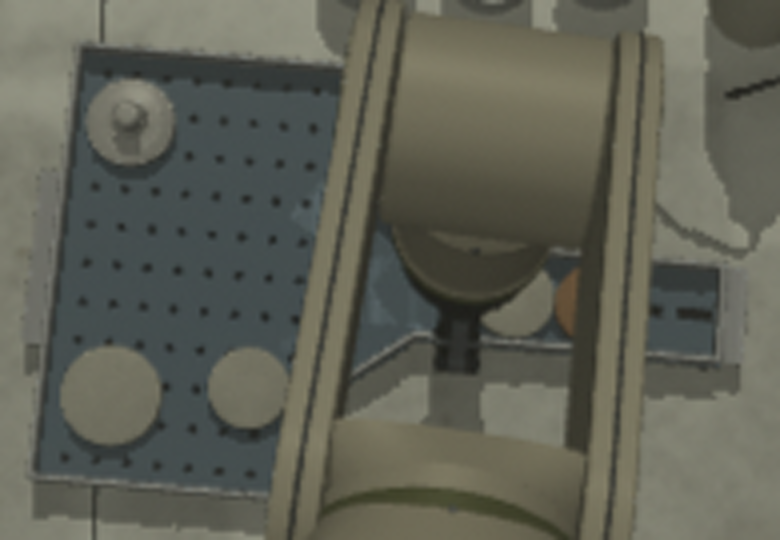

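Emit:
move_arm --xyz '[[20,0,0],[25,0,0],[25,0,0],[0,0,-20],[0,0,-20],[26,-33.7,0],[26,-33.7,0],[26,-33.7,0],[0,0,0],[0,0,0],[0,0,0],[0,0,0],[0,0,0],[0,0,0],[0,0,0],[0,0,0]]' --twist '[[0,0,0],[0,0,0],[0,0,0],[0,0,0],[0,0,0],[0,0,0],[0,0,0],[0,0,0],[0,0,-8.5],[0,0,-8.5],[0,0,-8.5],[0,0,-8.5],[0,0,-8.5],[0,0,-8.5],[0,0,0],[0,0,0]]'

```text
time: 16.9
tcp_pos: [0.4807, 0.1225, 0.0708]
ee_rot: [[-0.718, 0.696, 0.0], [0.696, 0.718, -0.0], [-0.0, 0.0, -1.0]]
ft_force: [1.4, 0.0, -0.7]
width: 0.165
```

```bash
python3 st.py k wrist top
```

```text
t 16.9 tray TCP [-124.3535 -103.2065] z 70.84439826210168 yaw of -toolx rel tray 50.84194340372471 F [ 1.3603  0.0029 -0.6993] w 14.117682817098096
```

View pics/k_wrist.png

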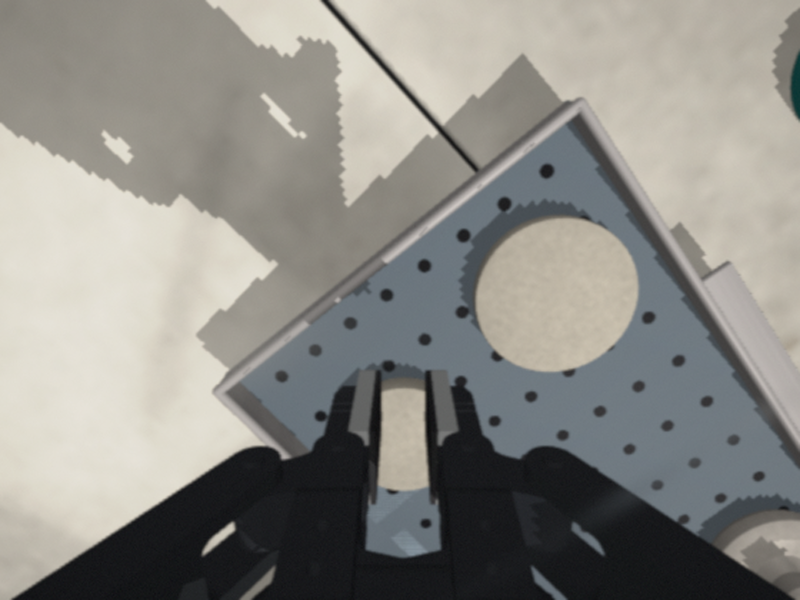

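View pics/k_top.png

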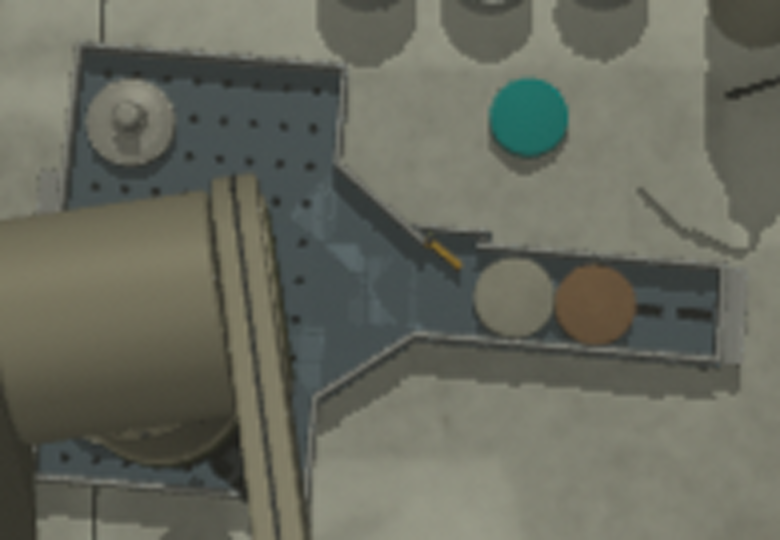

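Emit:
move_arm --xyz '[[2,0,0],[0,0,20],[0,0,19.5],[0,0,0],[0,0,0]]' --twist '[[0,0,0],[0,0,0],[0,0,0],[0,0,0],[0,0,0]]'

```text
time: 17.5
tcp_pos: [0.4788, 0.1238, 0.0312]
ee_rot: [[-0.721, 0.693, -0.001], [0.693, 0.721, -0.0], [0.001, -0.001, -1.0]]
ft_force: [-0.1, -0.3, -0.1]
width: 0.163
```

```bash
python3 st.py l wrist
```

```text
t 17.5 tray TCP [-125.4882 -105.259 ] z 31.2358797020819 yaw of -toolx rel tray 51.051366226377525 F [-0.1114 -0.2905 -0.0933] w 13.962405916237302
```

View pics/l_wrist.png

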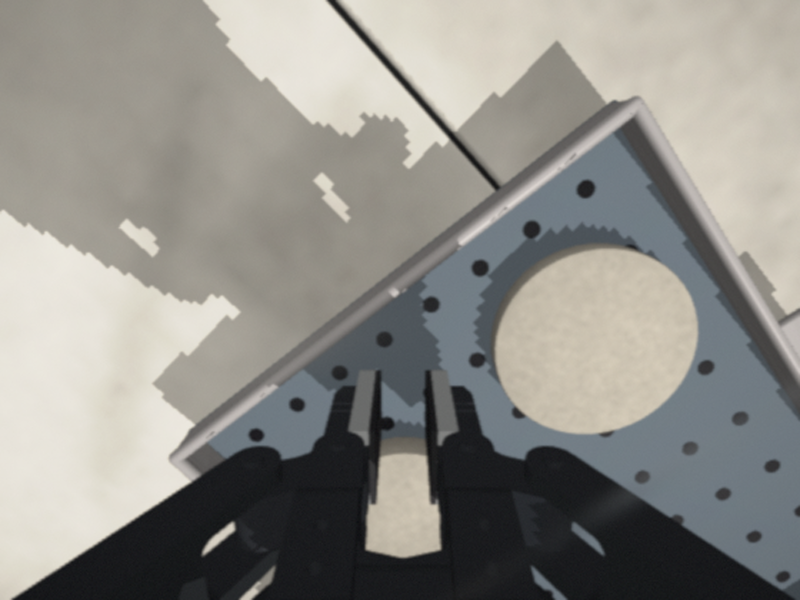

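Emit:
move_arm --xyz '[[-4,0,0],[-7,0,0],[-8,0,0],[-8,0,0],[-8,0,0],[-8,0,0],[-8,0,0],[-8,0,0],[-8,0,0],[-8,0,0],[-8,0,0],[-7,0,0],[-3,0,0],[0,0,0],[13,0,0],[13,0,0],[0,0,0]]' --twist '[[0,0,0],[0,0,0],[0,0,0],[0,0,0],[0,0,0],[0,0,0],[0,0,0],[0,0,0],[0,0,0],[0,0,0],[0,0,0],[0,0,0],[0,0,0],[0,0,0],[0,0,0],[0,0,0],[0,0,0]]'

```text
time: 19.25
tcp_pos: [0.5254, 0.0789, 0.0307]
ee_rot: [[-0.722, 0.692, -0.002], [0.692, 0.722, 0.0], [0.002, -0.001, -1.0]]
ft_force: [0.2, 0.6, -0.2]
width: 0.165
```

Emit:
move_arm --xyz '[[0,0,0],[0,0,0],[0,0,0],[0,0,0],[0,0,0],[0,0,0],[0,16,0],[0,16,0],[0,15,0],[0,0,0],[0,0,0]]' --twist '[[0,0,8.5],[0,0,8.5],[0,0,8.5],[0,0,8.5],[0,0,8.5],[0,0,8.5],[0,0,0],[0,0,0],[0,0,0],[0,0,0],[0,0,0]]'

```text
time: 20.35
tcp_pos: [0.5738, 0.0737, 0.0311]
ee_rot: [[0.084, 0.996, -0.001], [0.996, -0.084, -0.0], [-0.0, -0.001, -1.0]]
ft_force: [-0.3, 1.0, -0.9]
width: 0.163
```

```bash
python3 st.py m wrist top
```

```text
t 20.35 tray TCP [-83.7569  -6.2224] z 31.10183348941997 yaw of -toolx rel tray 0.11587113252039671 F [-0.2636  0.9968 -0.881 ] w 13.897496249532384
```

View pics/m_wrist.png

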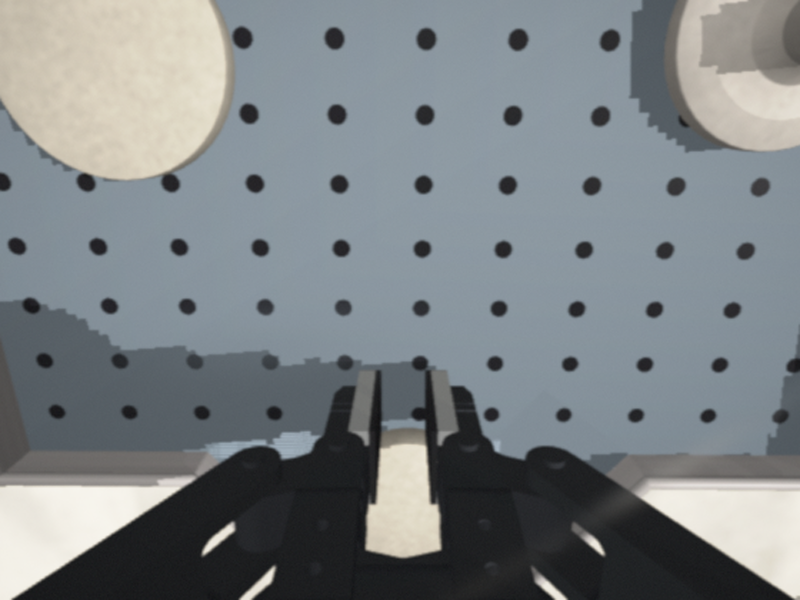

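View pics/m_top.png

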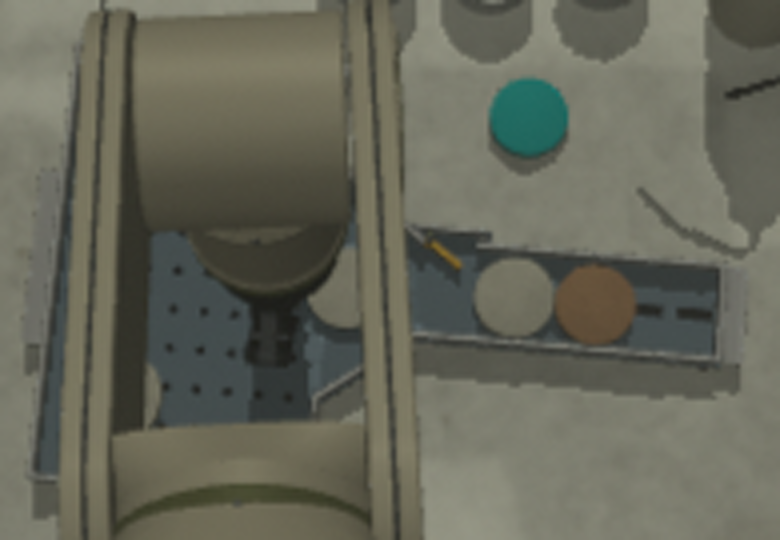

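Emit:
move_arm --xyz '[[-4,0,0],[-7,0.6,0],[-7,0.7,0],[-7,0.7,0],[-7,0.7,0],[-7,0.7,0],[-7,0.7,0],[-7,0.4,0],[-6,0,0],[-6,0,0],[-6,0,0],[-6,0,0],[-6,0,0],[-6,0,0],[-6,0,0],[-4,0,0],[-4,0,0],[0,0,0]]' --twist '[[0,0,0],[0,0,0],[0,0,0],[0,0,0],[0,0,0],[0,0,0],[0,0,0],[0,0,0],[0,0,0],[0,0,0],[0,0,0],[0,0,0],[0,0,0],[0,0,0],[0,0,0],[0,0,0],[0,0,0],[0,0,0]]'

```text
time: 22.25
tcp_pos: [0.5705, -0.0303, 0.0317]
ee_rot: [[0.085, 0.996, 0.001], [0.996, -0.085, -0.0], [-0.0, 0.001, -1.0]]
ft_force: [-0.4, 1.2, 2.7]
width: 0.16
```

```bash
python3 st.py n top
```

```text
t 22.25 tray TCP [20.087  -0.5788] z 31.712080609287902 yaw of -toolx rel tray 0.07508982020607391 F [-0.3673  1.1857  2.7072] w 13.644200932039862
```

View pics/n_top.png

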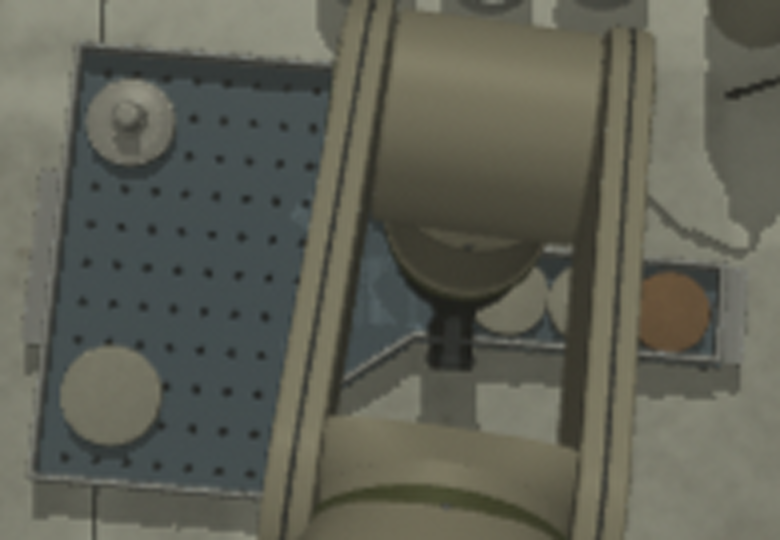

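The third stone is past the catch, and brown's right edge at column 710 is close to the end wall. I'll retreat and lift clear.

Emit:
move_arm --xyz '[[15,0,0],[25,0,0],[30,0,0],[0,0,-30],[0,0,-40],[30,0,-40],[40,0,-40],[40,0,-40],[0,0,-20],[0,0,0],[0,0,0]]' --twist '[[0,0,0],[0,0,0],[0,0,0],[0,0,0],[0,0,0],[0,0,0],[0,0,0],[0,0,0],[0,0,0],[0,0,0],[0,0,0]]'

```text
time: 23.4
tcp_pos: [0.5844, 0.1409, 0.2316]
ee_rot: [[0.084, 0.996, 0.0], [0.996, -0.084, -0.0], [-0.0, 0.0, -1.0]]
ft_force: [-1.2, 0.9, -0.0]
width: 0.169
```

```bash
python3 st.py o top wrist
```

```text
t 23.4 tray TCP [-151.6466   -1.4973] z 231.58671945116004 yaw of -toolx rel tray 0.1294087593410893 F [-1.181   0.9322 -0.0159] w 14.445412606423128
```

View pics/o_top.png

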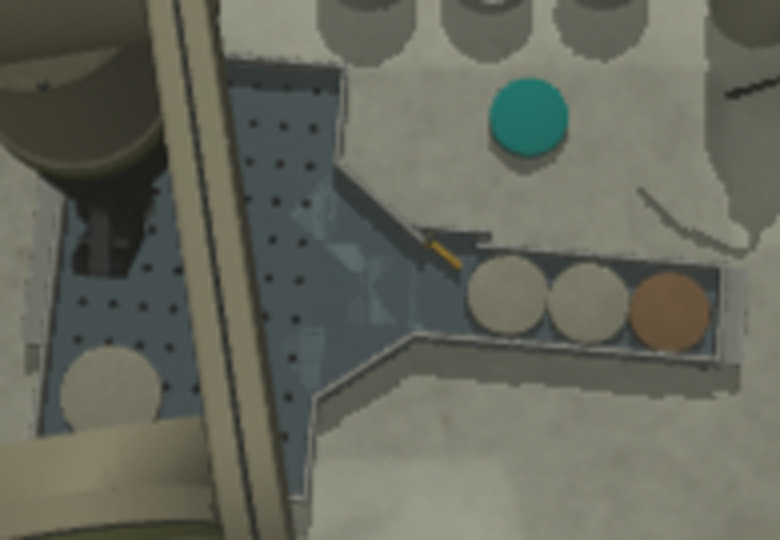

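View pics/o_wrist.png

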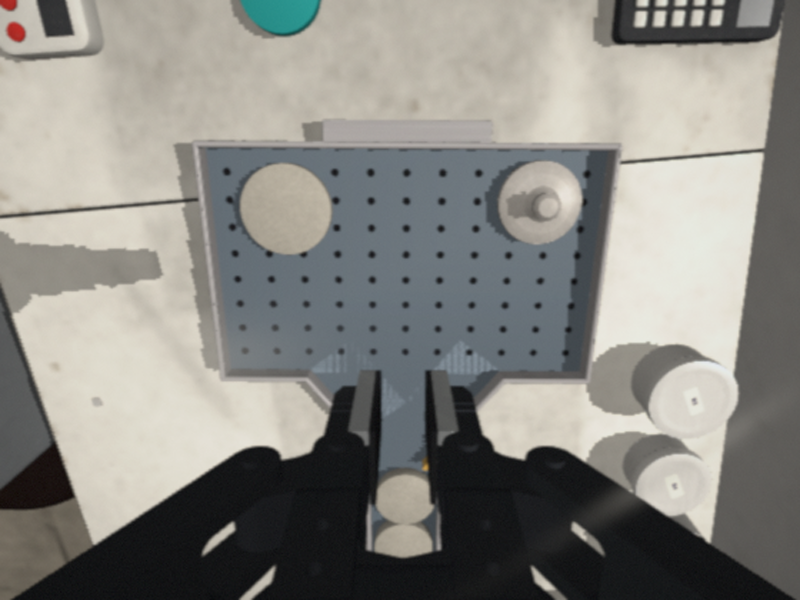

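All three stones lie in the lane at columns 507, 588 and 669. The catch is back in its starting closed position, with its tip at (460,267). The large stone and cap haven't moved, so I'll hand in.

Run:
```python
from bench import workorder
print(workorder.close_job())
```

```text
the job is handed in; nothing more can be done
None
```

All three small stones are in the lane and the catch is closed behind them. I handed the job in at about 23 s on the robot's clock; it reported no verdict.

- **Pushing:** I pushed the stones in one at a time with the fingertips held 14 mm apart and about 4 mm above the tray floor. The brown stone went first, then the two grey ones. No stone was pinched or lifted.
- **Lane:** The last top picture shows the stones lying flat in a row. I estimate their centres at tray x of about 57, 107 and 157 mm.
- **Catch:** It looked back in its starting position in a top picture after each stone. This is from pictures only, as there was no direct reading of the catch joint.
- **Things to leave alone:** The large stone and loading cap looked unmoved. The last wrist picture shows part of the timer. The brush was outside my later pictures, but the arm never went near it or the timer.
- **Hand:** It ended about 0.23 m up, well clear of everything.

One event to note: while finding the floor height, the fingertips pressed on it with about 20 N. None of my checks failed.

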